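# Lever a pressed-in cap out of a wheel hub

## Task

The round metal cap is stuck tight in the wheel hub. Take the pry bar, lay it over the round rod of the fulcrum stand with its flat tip under the cap's rim, and push the bar's free end down so that the cap comes up out of its seat by about 10 mm; then let go and leave everything at rest. Do the lifting with the bar on the rod, keep the gripper off the hub and cap, and do not disturb the spanner.

Things in the scene. Friction and masses are not known exactly. Their poses are not given: they have to be found in the camera images.
- hub: Dark steel wheel hub, fixed: foot 132 mm wide, 12 high; barrel 68 mm wide, 94 high. On it the pale metal cap: flat rim 120 mm wide, 6 thick, underside 95 mm above the bench, overhanging the barrel by 26 mm all round; dome on top 68 mm wide, up to 117 mm. Origin: on the barrel's axis at bench level; z up; its -y axis points level to the middle of the fulcrum stand.
- rest: Fulcrum stand, fixed, always 95 mm from the hub's axis on its -y side: a grey post (70 mm by 18 mm, foot 90 by 50 by 10) carrying a level round steel rod, 16 mm in diameter and 80 mm long along x, square to the line to the hub. The rod's top is 80 mm above the bench. Origin: under the rod's middle at bench level; axes parallel to the hub's.
- cap (a joint): How far the cap is up out of the hub, in m: 0 = fully pressed in, 0.030 = end of travel. It slides only straight up and down, resists with about 40 N of friction and stays where it is left. With the blade 15 mm under the rim, some 5 to 15 N down near the bar's free end raises it, by about 12 mm when that end reaches the bench.
- bar_mid (a point): Pry bar's centre (half-way along and up; 7 mm over the bench as it lies), near its balance point. Straight dark steel bar 260 mm long, 0.4 to 0.6 kg: body 16 mm wide, 14 thick; at one end, at mid-thickness, a flat blade 22 mm wide, 6 thick, 30 long. x axis along the bar to the blade; z up as it lies.
- bar_tip (a point): Middle of the end edge of the pry bar's blade, 130 mm from the bar's centre; axes as the bar's. Let go with the blade under the cap's rim and the body over the rod, the bar tips about 6 degrees, free end down, until the blade bears on the rim, and stays there.
- spanner_mid (a point): Bystander: bright steel open-and-ring spanner, 230 mm long, up to 40 mm wide, 10 mm thick, lying about parallel to the pry bar; the two may lie either way round. The point is its centre, half-way up. Leave it.
Things that resemble listed ones, but are neither listed nor needed, are in the scene too. Of the things shaped like the hub, the steel one is meant.

How it is judged (in metres and radians):
On the way, in this order (a step that is already met when the one before it is completed fails the run):
1. the pry bar's tip is under the cap's rim (within 57 mm of the hub's axis, between 70 and 96 mm high) and the cap is still down (less than 4 mm) (horizontal distance between bar_tip and hub below 0.057 m and height (world z) of bar_tip between 0.07 and 0.096 m and value of joint cap below 0.004 m), for 0.2 s.
2. the bar, bearing on the fulcrum rod and under the cap's rim, has raised the cap by more than 7 mm (value of joint cap above 0.007 m and horizontal distance between bar_tip and hub below 0.06 m and contact force between bar and rest above 2 N and contact force between bar and hub above 1 N), for 0.1 s.
At the end, for the whole second after the job is handed in: The cap stands more than 7 mm up out of its seat and the pry bar, let go, is at rest (anywhere, also still under the cap) (value of joint cap above 0.007 m and linear speed of bar below 0.02 m/s and angular speed of bar below 0.2 rad/s); the robot touches nothing.
It fails at once if the gripper or arm pushes on the hub or its cap (more than 3 N) (contact force between any of the fingers, the arm and hub above 3 N).
It fails at once if the spanner is moved by more than 30 mm (distance of spanner_mid from where it was at the start of the episode above 0.03 m).
It also fails if it takes over 46 s, if anything falls off the work surface, if the arm or the gripper's body presses on something with over 40 N, if the wrist force passes 120 N, or if a joint passes its speed limit or range.

## Robot

A 6-joint arm with a two-finger parallel gripper is mounted at the origin on the work surface. World frame = base frame: x ahead of the robot, y to its left, z up, the work surface at z = 0. Lengths are in mm, angles in rad, forces in N, time in s.
With the tool pointing down it reaches from about 400 to 925 mm from the base axis. Payload 12.5 kg.
Tool frame: the origin (TCP) lies at the very end of the fingers, on their centre line; the grasp point (between the pads) lies 19 mm behind it (env.grip_point_offset is the distance from the TCP to the grasp point, in mm); z points along the fingers, y is the direction in which the jaws open and shut (so a half turn about z gives the same grasp; the last joint's range is limited). The gripper opens to 95 mm and grips with 3 to 60 N. Pads are 20 mm wide; open, the fingers measure 119 mm over their backs; the gripper's body (75 mm by 180 mm) begins 59 mm behind the grasp point.
Start: joints at [-1.334, 0.491, 1.559, -0, 1.092, -0.106], TCP at [210.102, -588.646, 214.661] pointing down, gripper open.
Joint ranges: [-3.1, 3.1], [-0.84, 2.19], [0.05, 2.79], [-1.13, 4.28], [0.06, 2.93], [-2.69, 2.69]. Speed limits (rad/s): [2.22, 2.22, 2.79, 3.14, 3.14, 3.14].

## Interface

Orientations are given as [roll, pitch, yaw] about the fixed x, y, z axes, in that order (R = Rz(yaw) Ry(pitch) Rx(roll)).
In Python, from cell import env gives the robot as it stands.
- The arm moves only by the tool drive_tool, never from a script. Its argument "commands" is a list of rows, each an object of numbers: "dx", "dy", "dz": the shift along the world's x, y, z in mm; "yaw": the turn about the world's z in degrees. In form: [{"dx": .., "dy": .., "dz": .., "yaw": ..}, ...]. A call has 1 to 5 rows; each row shifts and turns the commanded pose from where the row before left it; what a row does not reach is not made up. A row lasts 1/12 s, in which the tool goes at most 41.7 mm and 7.16 degrees, less where a joint would pass 70% of its speed; a pose out of reach is approached as far as the arm can. A call with a gripper value outside its range is refused whole. "grip" is the opening, from 0 (shut) to 1 (fully open), set as the call begins (left out, the last holds). The fingers move at their own pace and stop on an object; the grip force is fixed at half the most. Time passes only in rows, so rows that do not move let the fingers close. It gives the time, the measured TCP pose, the force and the opening at its end, in the units of the state.
- env.state(): the state, without advancing time (a new reading comes with each control period).
- env.read_camera(name): name is "scene" or "top"; returns the picture (420x560x3 uint8, red, green, blue); there is no depth.
- env.calibration(name): a dict with "intrinsics" (3x3 intrinsics, pixels), "dist_coeffs" ([k1, k2, p1, p2, k3] as OpenCV has them; the pictures are not rectified), "rvec" (rotation vector, rad) and "tvec" (3), from world to camera coordinates, as OpenCV has them. Camera axes: x right, y down, z forward; pixel columns grow to the right and rows downward; lengths in mm; the calibration is good to about 2 mm. A picture is of the moment at which its call begins. calibration takes no time and is no camera call.
- env.job_done(): hands the job in, once; it reports no verdict.
Trained networks look in the newest picture that a camera, given by its name, has taken for a name from the list of things; names that differ only in an ending like _2 or _b are one class to them, and where a whole thing is asked for, a point or a joint stands for the part that bears it (a point fixed in the world has none). Each returns a list of dicts, best first, with "conf" (0 to 1); they miss things now and then, are a little off and sometimes report something else, mostly with a low value. They report only what shows in the picture. A call takes as long as a camera call. They do not tell look-alikes from the thing itself.
- env.trace(query, camera): "pixels" (420x560 bool, what is visible of it) and "pixel" ([column, row] in pixels, amid what is visible of it).
- env.place_of(query, camera): "pixel" ([column, row] in pixels: a listed point, or the origin of a listed thing).
The state is a dict: "t": time; "joints": joint angles; "qvel": joint speeds; "tau": joint torques, N m; "eef_pos": TCP position; "tcp_rot": TCP orientation; "ft_force": force on the tool from outside, world axes, zero at the start; "moment": the same for the moment, N m; "opening": opening from 0.0 (shut) to 1.0 (fully open).
Only numpy, scipy, OpenCV 4.12 (cv2) and the standard library are available. Lean on these libraries where they do the work, as an engineer would, in place of code of your own. Each camera call takes 0.05 s, during which the arm holds its last target.

## Working session

There is one attempt and no reset: what is moved stays moved. The work goes in short steps, Python scripts to look and compute and a tool call to move; the robot and the scene stay as the last step left them, time stands still between calls to the robot, and variables do not carry over. Pictures are saved under pics/ and viewed, and the job is handed in when it is done.

Besides the shell and the picture viewer there is one more tool, called after "Emit:" in YAML: its name, and indented under it one key for each argument. drive_tool: Moves the arm, as the interface text tells. Its arguments: {"type":"object","properties":{"commands":{"type":"array"},"grip":{"type":"number"}},"required":["commands"]}

```bash
ls; mkdir -p pics; python3 - <<'E'
from cell import env
import cv2
for c in ["scene","top"]:
    im=env.read_camera(c); cv2.imwrite(f"pics/{c}0.png",im[:,:,::-1])
    k=env.calibration(c); print(c,k)
    for q in ["hub","rest","bar_mid","bar_tip","spanner_mid"]:
        print(q,[(r["conf"],r["pixel"]) for r in env.place_of(q,c)])
print(env.state(), env.grip_point_offset)
E
```

```text
pics
scene {'intrinsics': array([[509.84587761,   0.        , 289.3143254 ],
       [  0.        , 509.84587761, 214.12851559],
       [  0.        ,   0.        ,   1.        ]]), 'dist_coeffs': array([-0.12364438,  0.        ,  0.        ,  0.        ,  0.        ]), 'rvec': array([ 2.21356742,  1.25525573, -0.44784255]), 'tvec': array([-336.78383487, -356.77777815, 1441.94809845])}
hub [(0.78, [347.4, 180.1]), (0.65, [380.9, 231.4]), (0.58, [405.6, 151.9])]
rest [(0.82, [312.8, 198.9])]
bar_mid [(0.72, [118.7, 255.5]), (0.35, [133.2, 309.4])]
bar_tip [(0.66, [129.5, 310.2])]
spanner_mid [(0.62, [178.8, 245.5])]
top {'intrinsics': array([[489.10698311,   0.        , 283.60524529],
       [  0.        , 489.10698311, 208.31850008],
       [  0.        ,   0.        ,   1.        ]]), 'dist_coeffs': array([-0.04451875,  0.        ,  0.        ,  0.        ,  0.        ]), 'rvec': array([ 2.11747416, -2.16089079,  0.1156586 ]), 'tvec': array([  70.53006049,  598.39872654, 1264.49592828])}
hub [(0.83, [219.8, 231.9]), (0.77, [160.0, 235.0]), (0.58, [230.4, 168.4])]
rest [(0.7, [253.6, 230.4])]
bar_mid [(0.84, [421.4, 245.8])]
bar_tip [(0.91, [429.7, 199.9])]
spanner_mid [(0.57, [381.2, 234.6])]
{'t': 0.6, 'joints': array([-1.33359666e+00,  4.90926774e-01,  1.55889807e+00, -1.66141968e-06,
        1.09172245e+00, -1.05596353e-01]), 'qvel': array([-3.86040502e-04,  9.73780464e-05,  1.56192193e-03,  7.29446998e-04,
        2.88181569e-03,  1.03337070e-03]), 'tau': array([-4.73345281e-04, -6.12212420e+01, -2.58357131e+01,  6.93969615e-02,
        4.45922278e-02, -3.51178542e-06]), 'eef_pos': array([ 210.1022742 , -588.64079155,  214.64496835]), 'tcp_rot': array([3.14154770e+00, 6.24785793e-06, 3.42796786e-01]), 'ft_force': array([-0.53254018, -0.57456265, -0.69947598]), 'moment': array([-0.02715754,  0.00714038,  0.05809471]), 'opening': 0.9969344606204587} 18.8
```

View pics/scene0.png

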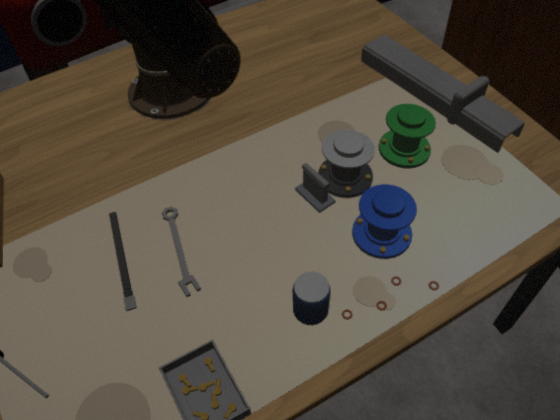

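View pics/top0.png

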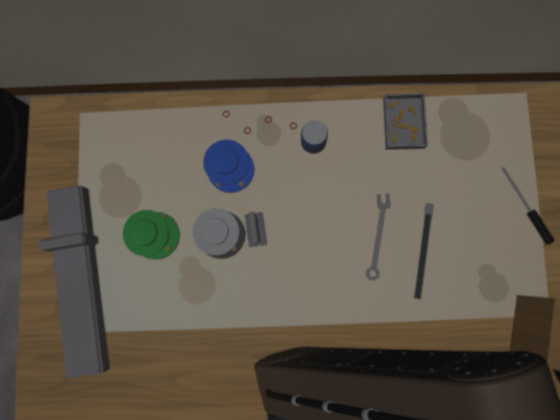

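The steel hub is at top (219,232) / scene (347,175). Its look-alikes are the blue hub at top (229,167) and the green one at top (152,235). The pry bar is at top (424,250) with its blade at the far end (429,205). Its look-alikes are the spanner at top (378,237) and the screwdriver at top (527,205).

```bash
cat > h.py <<'E'
from cell import env
import cv2, numpy as np
from scipy.optimize import least_squares
K={c:env.calibration(c) for c in ("scene","top")}
def proj(P,c):
    k=K[c]; p,_=cv2.projectPoints(np.array(P,float).reshape(-1,3),k["rvec"],k["tvec"],k["intrinsics"],k["dist_coeffs"]); return p.reshape(-1,2)
def ray(px,c):
    k=K[c]; u=cv2.undistortPoints(np.array(px,float).reshape(1,1,2),k["intrinsics"],k["dist_coeffs"]).ravel()
    R,_=cv2.Rodrigues(k["rvec"]); o=-R.T@k["tvec"]; d=R.T@np.array([u[0],u[1],1]); return o,d
def atz(px,c,z):
    o,d=ray(px,c); return o+d*(z-o[2])/d[2]
def tri(pa,pb):
    f=lambda P: np.r_[proj(P,"scene")[0]-pa, proj(P,"top")[0]-pb]
    s=least_squares(f,[500,0,30]); return s.x,np.abs(s.fun).max()
E
python3 - <<'E'
from h import *
print("hub",atz([347.4,180.1],"scene",0),atz([219.8,231.9],"top",0),tri([347.4,180.1],[219.8,231.9]))
print("rest",atz([312.8,198.9],"scene",0),atz([253.6,230.4],"top",0))
print("mid",atz([118.7,255.5],"scene",7),atz([421.4,245.8],"top",7))
print("tip",atz([129.5,310.2],"scene",7),atz([429.7,199.9],"top",7))
print("sp",atz([178.8,245.5],"scene",5),atz([381.2,234.6],"top",5))
for c in ("scene","top"):
    im=env.read_camera(c)
    for q in ("bar_mid","hub","rest","spanner_mid"):
        for r in env.trace(q,c):
            m=r["pixels"]; 
            if m.sum()<20: continue
            pts=np.argwhere(m)[:,::-1]
            print(c,q,r["conf"],r["pixel"],m.sum(),pts.min(0),pts.max(0))
            cv2.imwrite(f"pics/m_{c}_{q}_{int(r['pixel'][0])}.png",m.astype(np.uint8)*255)
            if q=="bar_mid":
                P=np.array([atz(p,c,10)[:2] for p in pts]); 
                rc=cv2.minAreaRect(P.astype(np.float32)); print(rc)
    im=im[:,:,::-1]
    a=(290,120,420,260) if c=="scene" else (180,180,290,280)
    cv2.imwrite(f"pics/crop_{c}.png",cv2.resize(im[a[1]:a[3],a[0]:a[2]],None,fx=5,fy=5,interpolation=cv2.INTER_CUBIC))
    a=(90,190,220,320) if c=="scene" else (350,180,450,310)
    cv2.imwrite(f"pics/cropb_{c}.png",cv2.resize(im[a[1]:a[3],a[0]:a[2]],None,fx=4,fy=4,interpolation=cv2.INTER_CUBIC))
E
```

```text
hub [546.30477959 230.48213024   0.        ] [543.78539687 236.07055677   0.        ] (array([543.23952409, 235.00098993,  -5.25169466]), np.float64(0.6846396284335015))
rest [552.43664372 128.57216953   0.        ] [546.00995334 142.87588022   0.        ]
mid [ 472.14664483 -317.81071461    7.        ] [ 493.94272601 -311.14415634    7.        ]
tip [ 610.04330579 -342.86238652    7.        ] [ 618.71195793 -340.7605691     7.        ]
sp [ 514.78531628 -193.01966089    5.        ] [ 526.76283896 -204.35412853    5.        ]
scene bar_mid 0.7 [120.7, 263.1] 774 [109 213] [135 310]
((481.46051025390625, -315.76513671875), (20.529708862304688, 263.296142578125), 79.8670425415039)
scene hub 0.94 [348.3, 164.8] 3100 [318 129] [373 198]
scene hub 0.91 [386.2, 219.3] 3714 [352 185] [416 258]
scene hub 0.71 [407.4, 137.6] 2841 [378 104] [435 167]
scene rest 0.78 [314.3, 190.0] 1064 [296 164] [335 211]
scene rest 0.37 [121.9, 267.4] 848 [110 213] [135 310]
scene spanner_mid 0.91 [179.8, 252.0] 695 [162 208] [199 296]
top bar_mid 0.86 [423.0, 244.5] 611 [415 203] [432 297]
((483.3493347167969, -316.3030700683594), (20.091777801513672, 256.3851623535156), 80.08841705322266)
top hub 0.77 [227.1, 167.5] 2126 [203 140] [254 192]
top hub 0.77 [149.2, 232.3] 2262 [123 209] [179 259]
top hub 0.57 [216.2, 230.3] 2148 [191 208] [245 258]
top rest 0.56 [255.9, 229.8] 624 [245 212] [266 246]
top spanner_mid 0.74 [376.2, 236.0] 584 [366 195] [390 279]
```

View pics/crop_scene.png

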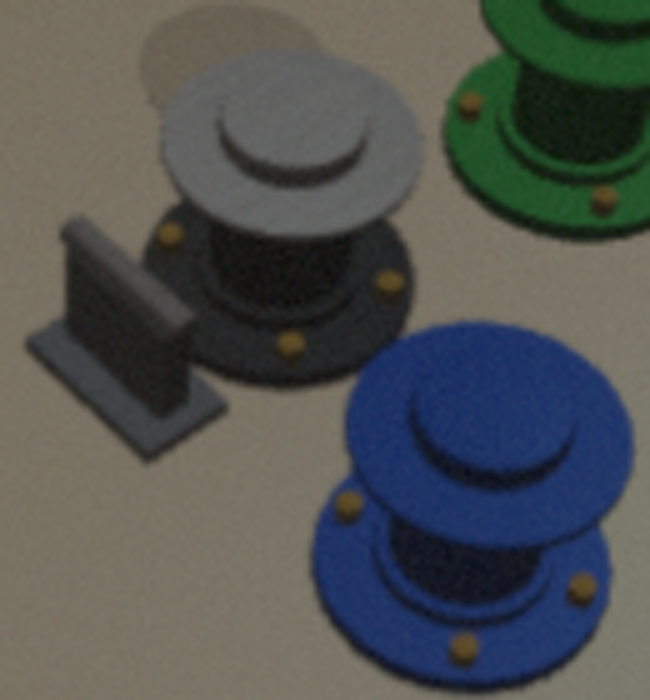

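View pics/crop_top.png

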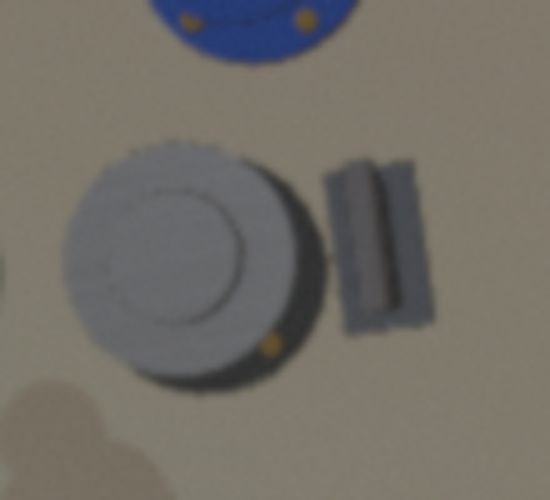

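View pics/cropb_top.png

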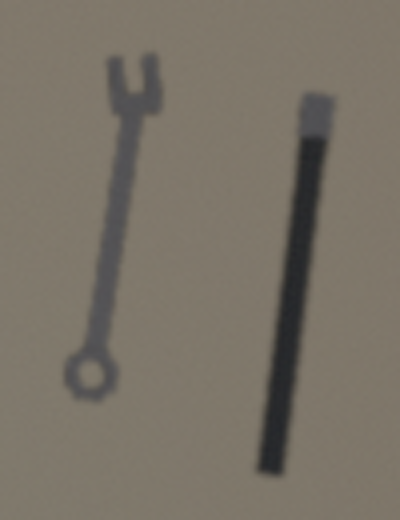

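```bash
cat > fit.py <<'E'
from h import *
def un(p,a): return (np.array(p,float)+0.5)/5-0.5+np.array(a)
S=(290,120);T=(180,180)
th=np.linspace(0,2*np.pi,181)
def model(q,c):
    x,y,psi=q; R=np.array([[np.cos(psi),-np.sin(psi)],[np.sin(psi),np.cos(psi)]])
    circ=np.c_[x+60*np.cos(th),y+60*np.sin(th),0*th+101]
    circl=circ-[0,0,6]
    P=np.r_[proj(circ,c),proj(circl,c)]
    ext=np.array([P[:,0].min(),P[:,0].max(),P[:,1].min(),P[:,1].max()])
    L=np.array([[45,-25],[45,25],[-45,25],[-45,-25]])+[0,-95]
    f=np.c_[(R@L.T).T+[x,y],np.full(4,10)]
    return ext,proj(f,c)
obs={"scene":([un([160,0],S)[0],un([425,0],S)[0],un([0,48],S)[1],un([0,238],S)[1]],
   {0:un([150,455],S),3:un([25,342],S),1:un([228,406],S)}),
 "top":([un([64,0],T)[0],un([298,0],T)[0],un([0,141],T)[1],un([0,379],T)[1]],
   {0:un([413,160],T),1:un([323,176],T),2:un([347,335],T),3:un([437,323],T)})}
def res(q,cs=("scene","top")):
    r=[]
    for c in cs:
        e,f=model(q[:3],c); 
        r+=list(e-obs[c][0]); 
        for k,v in obs[c][1].items(): r+=list(f[k]-v)
    return np.array(r)
for cs in (("scene",),("top",),("scene","top")):
    s=least_squares(res,[545,233,0],args=(cs,),loss="soft_l1",x_scale=[1,1,.02]); print(cs,s.x.round(3),res(s.x,cs).round(1))
E
python3 fit.py
```

```text
('scene',) [5.35264e+02 2.30795e+02 1.42000e-01] [-0.4 -0.1 -0.1  1.5 -0.1  0.3 -0.2 -0.5  0.8 -0.8]
('top',) [5.35948e+02 2.30770e+02 1.31000e-01] [-0.2  0.2  0.3 -0.1  0.1 -0.   0.  -0.5 -0.2  0.3  0.  -0.1]
('scene', 'top') [5.35659e+02 2.30787e+02 1.36000e-01] [-0.3  0.1 -0.   1.6 -0.3  0.3 -0.2 -0.6  0.7 -0.7 -0.2  0.2  0.4 -0.
 -0.  -0.1 -0.1 -0.5 -0.1  0.3  0.1 -0.2]
```

View pics/cropb_scene.png

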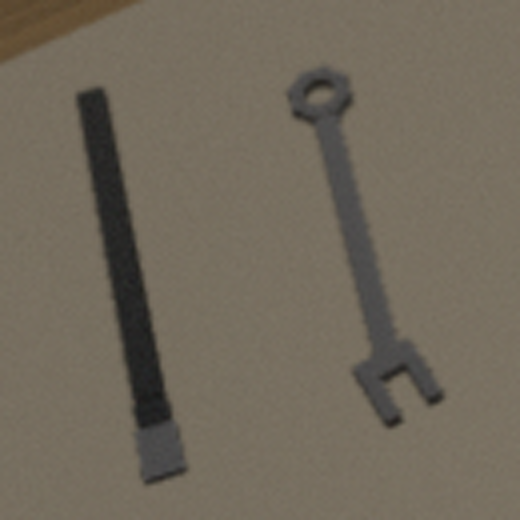

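```bash
python3 - <<'E'
from h import *
def un(p,a,s=4): return (np.array(p,float)+0.5)/s-0.5+np.array(a)
T=(350,180);S=(90,190)
a=atz(un([318,95],T),"top",9); b=atz(un([270,473],T),"top",12)
# scene: blade far end bottom edge mid; free end top edge
c=atz(un([166,471],S),"scene",10); d=atz(un([92,91],S),"scene",13)
for p,q in((a,b),(c,d)):
    v=p-q; print(p,q,np.hypot(*v[:2]),np.degrees(np.arctan2(v[1],v[0])),(p+q)/2, p-130*v/np.linalg.norm(v))
E
```

```text
[ 608.87598182 -338.07862577    9.        ] [ 355.75377703 -291.23835029   12.        ] 257.4196223392873 -10.483990618528585 [ 482.31487942 -314.65848803   10.5       ] [ 481.05490922 -314.42533048   10.51493315]
[ 607.57305313 -337.53011256   10.        ] [ 355.33316196 -290.87842421   13.        ] 256.5177239901952 -10.478430669337932 [ 481.45310754 -314.20426839   11.5       ] [ 479.74974697 -313.88923238   11.52025882]
```

Emit:
drive_tool:
  commands:
    - {"dx": 27.2,"dy": 27.4,"dz": -10,"yaw": -6}
    - {"dx": 27.2,"dy": 27.4,"dz": -10,"yaw": -6}
    - {"dx": 27.2,"dy": 27.4,"dz": -10,"yaw": -6}
    - {"dx": 27.2,"dy": 27.4,"dz": -10,"yaw": -6}
    - {"dx": 27.2,"dy": 27.4,"dz": -10,"yaw": -6}
  grip: 1

```text
t: 1.52
eef_pos: [347.0, -450.3, 164.4]
tcp_rot: [3.141, -0.0, -0.186]
ft_force: [1.6, -0.8, -0.8]
opening: 1.0
```

Emit:
drive_tool:
  commands:
    - {"dx": 27.2,"dy": 27.4,"dz": -10}
    - {"dx": 27.2,"dy": 27.4,"dz": -10}
    - {"dx": 27.2,"dy": 27.4,"dz": -10}
    - {"dx": 27.2,"dy": 27.4,"dz": -10}
    - {"dx": 27.2,"dy": 27.4,"dz": -10}

```text
invalid input
```

Emit:
drive_tool:
  commands:
    - {"dz": -30}
    - {"dz": -20}
    - {"dz": -10}
    - {}
    - {}

```text
invalid input
```

Emit:
drive_tool:
  commands:
    - {"dx": 27,"dy": 27,"dz": -10,"yaw": 0}
    - {"dx": 27,"dy": 27,"dz": -10,"yaw": 0}
    - {"dx": 27,"dy": 27,"dz": -10,"yaw": 0}
    - {"dx": 27,"dy": 27,"dz": -10,"yaw": 0}
    - {"dx": 27,"dy": 27,"dz": -10,"yaw": 0}
  grip: 1

```text
t: 1.93
eef_pos: [482.2, -315.2, 114.3]
tcp_rot: [3.141, -0.0, -0.181]
ft_force: [0.7, -1.0, 1.1]
opening: 1.003
```

Emit:
drive_tool:
  commands:
    - {"dx": 0,"dy": 0,"dz": -30,"yaw": 0}
    - {"dx": 0,"dy": 0,"dz": -20,"yaw": 0}
    - {"dx": 0,"dy": 0,"dz": -10,"yaw": 0}
    - {"dx": 0,"dy": 0,"dz": 0,"yaw": 0}
  grip: 1

```text
t: 2.27
eef_pos: [480.4, -316.0, 52.8]
tcp_rot: [-3.14, 0.003, -0.181]
ft_force: [0.3, 0.2, 0.1]
opening: 0.998
```

```bash
python3 - <<'E'
from h import *
im=env.read_camera("scene"); cv2.imwrite("pics/s1.png",cv2.resize(im[170:350,60:260,::-1],None,fx=3.3,fy=3.3))
s=env.state();print(s["eef_pos"],s["t"],proj([s["eef_pos"]],"scene"))
E
```

```text
[ 480.81254483 -316.76137503   54.24530351] 2.3167 [[114.13668963 245.96089573]]
```

View pics/s1.png

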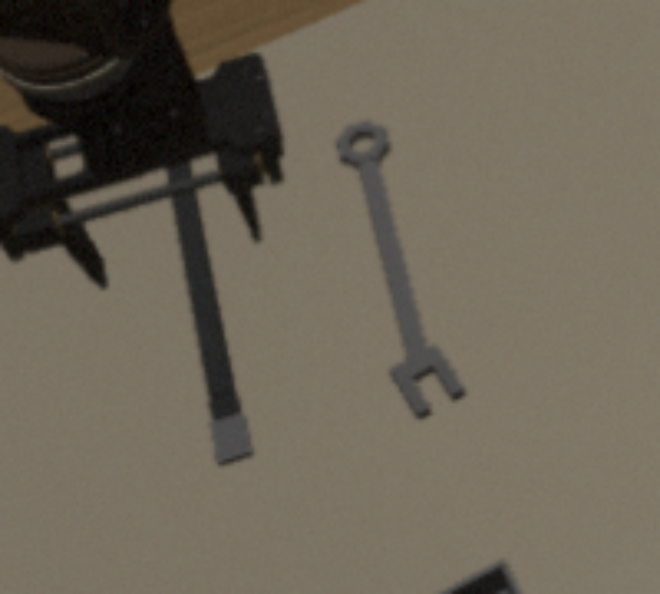

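The picture shows the open fingers at about (85,255) and (138,240) in full-frame pixels. They straddle the bar's axis, and the spanner is clear of them. I'll go down to TCP z≈4 and close.

Emit:
drive_tool:
  commands:
    - {"dx": 0.5,"dy": 1,"dz": -25,"yaw": 0}
    - {"dx": 0,"dy": 0,"dz": -15,"yaw": 0}
    - {"dx": 0,"dy": 0,"dz": -8,"yaw": 0}
    - {"dx": 0,"dy": 0,"dz": -2,"yaw": 0}
    - {"dx": 0,"dy": 0,"dz": 0,"yaw": 0}
  grip: 1

```text
t: 2.73
eef_pos: [481.7, -316.2, 5.3]
tcp_rot: [3.141, -0.0, -0.181]
ft_force: [-0.5, 0.0, -0.6]
opening: 1.0
```

Emit:
drive_tool:
  commands:
    - {"dx": 0,"dy": 0,"dz": 0,"yaw": 0}
    - {"dx": 0,"dy": 0,"dz": 0,"yaw": 0}
    - {"dx": 0,"dy": 0,"dz": 0,"yaw": 0}
    - {"dx": 0,"dy": 0,"dz": 0,"yaw": 0}
    - {"dx": 0,"dy": 0,"dz": 0,"yaw": 0}
  grip: 0

```text
t: 3.15
eef_pos: [481.7, -315.7, 5.0]
tcp_rot: [3.141, -0.0, -0.181]
ft_force: [0.2, -0.4, -0.3]
opening: 0.707
```

Emit:
drive_tool:
  commands:
    - {"dx": 0,"dy": 0,"dz": 0,"yaw": 0}
    - {"dx": 0,"dy": 0,"dz": 0,"yaw": 0}
    - {"dx": 0,"dy": 0,"dz": 0,"yaw": 0}
    - {"dx": 0,"dy": 0,"dz": 0,"yaw": 0}
    - {"dx": 0,"dy": 0,"dz": 0,"yaw": 0}
  grip: 0

```text
t: 3.57
eef_pos: [481.6, -315.6, 4.6]
tcp_rot: [3.142, 0.0, -0.181]
ft_force: [0.9, -0.3, -0.7]
opening: 0.355
```

Emit:
drive_tool:
  commands:
    - {"dx": 0,"dy": 0,"dz": -0.5,"yaw": 0}
    - {"dx": 0,"dy": 0,"dz": -0.5,"yaw": 0}
    - {"dx": 0,"dy": 0,"dz": 0,"yaw": 0}
    - {"dx": 0,"dy": 0,"dz": 0,"yaw": 0}
    - {"dx": 0,"dy": 0,"dz": 0,"yaw": 0}
  grip: 0

```text
t: 3.98
eef_pos: [481.5, -315.4, 3.5]
tcp_rot: [-3.141, 0.0, -0.181]
ft_force: [0.6, 1.9, -1.6]
opening: 0.163
```

Emit:
drive_tool:
  commands:
    - {"dx": 0,"dy": 0,"dz": 0,"yaw": 0}
    - {"dx": 0,"dy": 0,"dz": 0,"yaw": 0}
    - {"dx": 0,"dy": 0,"dz": 10,"yaw": 0}
    - {"dx": 0,"dy": 0,"dz": 20,"yaw": 0}
    - {"dx": 0,"dy": 0,"dz": 25,"yaw": 0}
  grip: 0

```text
t: 4.4
eef_pos: [480.7, -315.2, 58.4]
tcp_rot: [-3.14, 0.003, -0.181]
ft_force: [-0.2, 0.4, -4.8]
opening: 0.165
```

```bash
python3 - <<'E'
from h import *
im=env.read_camera("scene"); cv2.imwrite("pics/s2.png",cv2.resize(im[170:350,60:260,::-1],None,fx=3.3,fy=3.3))
s=env.state();print(s["eef_pos"],s["t"],s["opening"],s["ft_force"])
E
```

```text
[ 482.62463904 -316.64619319   63.64853352] 4.45 0.1658911431034923 [ 3.75060518 -2.36334936 -0.25131194]
```

View pics/s2.png

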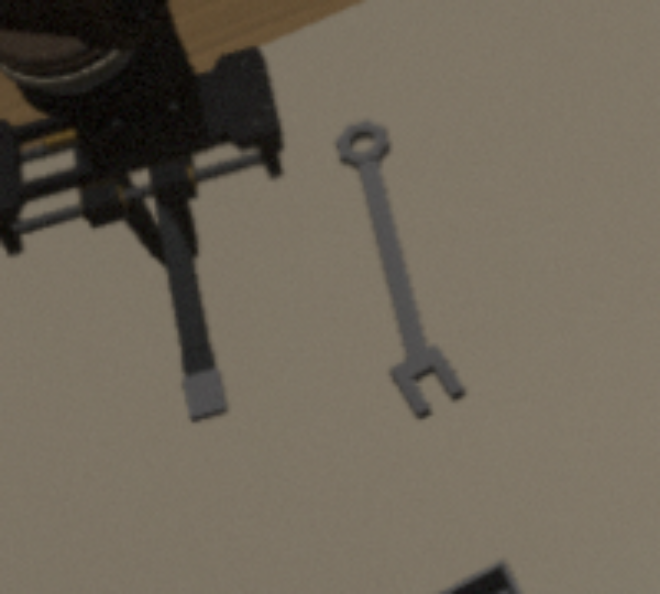

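Emit:
drive_tool:
  commands:
    - {"dx": 0,"dy": 0,"dz": 35,"yaw": 0}
    - {"dx": 0,"dy": 0,"dz": 35,"yaw": 0}
    - {"dx": 5,"dy": 15,"dz": 15,"yaw": 4}
    - {"dx": 5,"dy": 21,"dz": 5,"yaw": 6}
    - {"dx": 5,"dy": 21,"dz": 0,"yaw": 6}
  grip: 0

```text
t: 4.87
eef_pos: [496.9, -258.7, 150.5]
tcp_rot: [3.139, -0.002, 0.102]
ft_force: [0.6, 0.6, -6.0]
opening: 0.162
```

Emit:
drive_tool:
  commands:
    - {"dx": 5,"dy": 21,"dz": 0,"yaw": 6}
    - {"dx": 5,"dy": 21,"dz": 0,"yaw": 6}
    - {"dx": 5,"dy": 21,"dz": 0,"yaw": 6}
    - {"dx": 5,"dy": 21,"dz": 0,"yaw": 6}
    - {"dx": 5,"dy": 21,"dz": 0,"yaw": 6}
  grip: 0

```text
t: 5.28
eef_pos: [521.5, -152.7, 148.6]
tcp_rot: [3.142, 0.0, 0.627]
ft_force: [0.6, -0.5, -5.7]
opening: 0.164
```

Emit:
drive_tool:
  commands:
    - {"dx": 5,"dy": 21,"dz": 0,"yaw": 6}
    - {"dx": 5,"dy": 21,"dz": 0,"yaw": 6}
    - {"dx": 5,"dy": 21,"dz": 0,"yaw": 6}
    - {"dx": 5,"dy": 21,"dz": 0,"yaw": 6}
    - {"dx": 5,"dy": 21,"dz": 0,"yaw": 6}
  grip: 0

```text
t: 5.7
eef_pos: [546.5, -47.7, 148.5]
tcp_rot: [-3.142, 0.0, 1.151]
ft_force: [0.2, -0.3, -4.5]
opening: 0.165
```

Emit:
drive_tool:
  commands:
    - {"dx": 3.5,"dy": 14,"dz": 0,"yaw": 6.4}
    - {"dx": 3.5,"dy": 14,"dz": 0,"yaw": 6.4}
    - {"dx": 3.5,"dy": 14,"dz": 0,"yaw": 6.4}
    - {"dx": 3.5,"dy": 14,"dz": 0,"yaw": 6.4}
    - {"dx": 3.5,"dy": 14,"dz": 0,"yaw": 6.3}
  grip: 0

```text
t: 6.12
eef_pos: [563.9, 22.0, 148.5]
tcp_rot: [-3.141, 0.0, 1.708]
ft_force: [0.3, 0.0, -5.4]
opening: 0.165
```

Emit:
drive_tool:
  commands:
    - {"dx": 0,"dy": 0,"dz": -15,"yaw": 0}
    - {"dx": 0,"dy": 0,"dz": -15,"yaw": 0}
    - {"dx": 0,"dy": 0,"dz": -10,"yaw": 0}
    - {"dx": 0,"dy": 0,"dz": 0,"yaw": 0}
    - {"dx": 0,"dy": 0,"dz": 0,"yaw": 0}
  grip: 0

```text
t: 6.53
eef_pos: [563.9, 21.2, 108.4]
tcp_rot: [-3.141, -0.0, 1.702]
ft_force: [0.3, 0.1, -6.0]
opening: 0.167
```

```bash
python3 - <<'E'
from h import *
s=env.state();print(s["eef_pos"],s["tcp_rot"],s["t"],s["opening"],s["ft_force"])
e=s["eef_pos"]; m=e+[0,0,3.5]; yw=s["tcp_rot"][2]; u=np.array([np.cos(yw),np.sin(yw),0])
for c,a in (("scene",(200,120,400,300)),("top",(180,160,360,310))):
    im=env.read_camera(c).copy()
    print(c,[(r["conf"],r["pixel"]) for r in env.place_of("bar_tip",c)])
    pr=proj([m+130*u,m-130*u,m+100*u],c); print(pr)
    f=4
    big=cv2.resize(im[a[1]:a[3],a[0]:a[2],::-1],None,fx=f if c=="top" else 3.3,fy=f if c=="top" else 3.3,interpolation=cv2.INTER_CUBIC)
    f=f if c=="top" else 3.3
    for p in pr: cv2.circle(big,tuple(int(v) for v in (p-a[:2]+.5)*f),3,(0,0,255),1)
    cv2.imwrite(f"pics/st_{c}.png",big)
E
```

```text
[563.92232986  21.15977756 108.4163032 ] [-3.14061524e+00 -1.29633708e-04  1.70212789e+00] 6.5333 0.1672255032264729 [ 0.31272179  0.05114761 -5.9849447 ]
scene [(0.6, [321.1, 161.6])]
[[320.75907877 160.70548806]
 [220.85404873 220.70600415]
 [310.12284944 167.0719783 ]]
top [(0.78, [247.9, 223.6])]
[[246.81533421 226.14305454]
 [348.96810846 210.49440465]
 [258.58596838 224.34240046]]
```

View pics/st_scene.png

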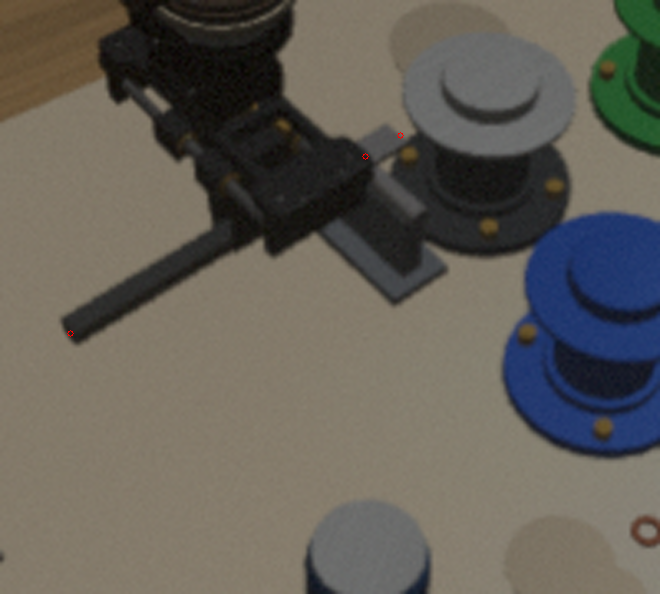

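View pics/st_top.png

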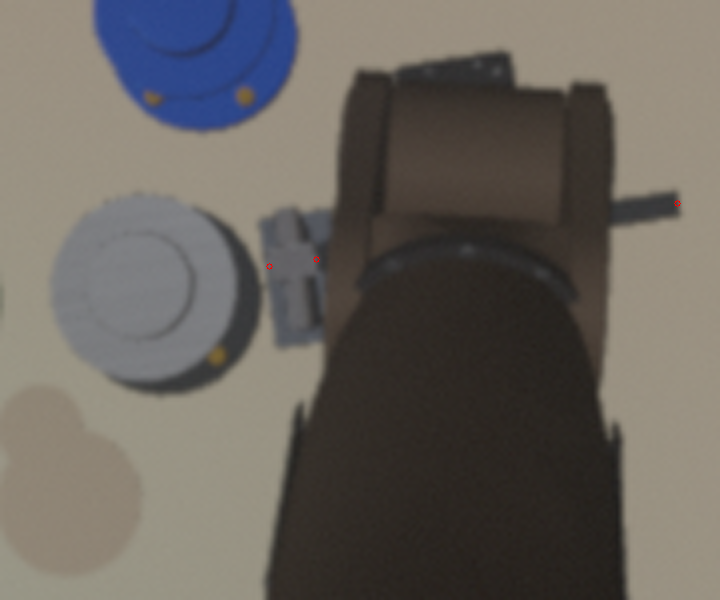

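Emit:
drive_tool:
  commands:
    - {"dx": 0,"dy": 0,"dz": -12,"yaw": 0}
    - {"dx": 0,"dy": 0,"dz": -7,"yaw": 0}
    - {"dx": 0,"dy": 0,"dz": -3,"yaw": 0}
    - {"dx": 0,"dy": 0,"dz": 0,"yaw": 0}
    - {"dx": 0,"dy": 0,"dz": 0,"yaw": 0}
  grip: 0

```text
t: 7.15
eef_pos: [564.2, 21.3, 86.8]
tcp_rot: [3.142, 0.0, 1.702]
ft_force: [0.0, 0.6, -5.6]
opening: 0.167
```

Emit:
drive_tool:
  commands:
    - {"dx": -0.7,"dy": 5,"dz": 0,"yaw": 0}
    - {"dx": -0.7,"dy": 5,"dz": 0,"yaw": 0}
    - {"dx": -0.7,"dy": 5,"dz": 0,"yaw": 0}
    - {"dx": 0,"dy": 0,"dz": 0,"yaw": 0}
  grip: 0

```text
t: 7.48
eef_pos: [561.8, 37.5, 86.9]
tcp_rot: [3.141, -0.0, 1.703]
ft_force: [0.7, -0.0, -5.9]
opening: 0.165
```

```bash
cat > look.py <<'E'
from h import *
import sys
n=sys.argv[1]
s=env.state();print(s["eef_pos"],s["tcp_rot"],s["t"],s["opening"],s["ft_force"])
e=s["eef_pos"]; m=e+[0,0,3.5]; yw=s["tcp_rot"][2]; u=np.array([np.cos(yw),np.sin(yw),0])
for c,a,f in (("scene",(240,110,400,230),5),):
    im=env.read_camera(c).copy()
    pr=proj([m+130*u,m-130*u,m+100*u],c); print(pr.round(1))
    big=cv2.resize(im[a[1]:a[3],a[0]:a[2],::-1],None,fx=f,fy=f,interpolation=cv2.INTER_CUBIC)
    for p in pr: cv2.circle(big,tuple(int(v) for v in (p-a[:2]+.5)*f),2,(0,0,255),1)
    big=cv2.convertScaleAbs(big,alpha=1.5)
    cv2.imwrite(f"pics/{n}_{c}.png",big)
E
python3 look.py i1
```

```text
[561.82259556  37.45230034  86.89351281] [ 3.14132956e+00 -1.11264940e-04  1.70324199e+00] 7.4833 0.16520228486126276 [ 7.25663990e-01 -5.74280181e-03 -5.89009662e+00]
[[326.1 164. ]
 [228.9 223.1]
 [315.7 170.3]]
```

View pics/i1_scene.png

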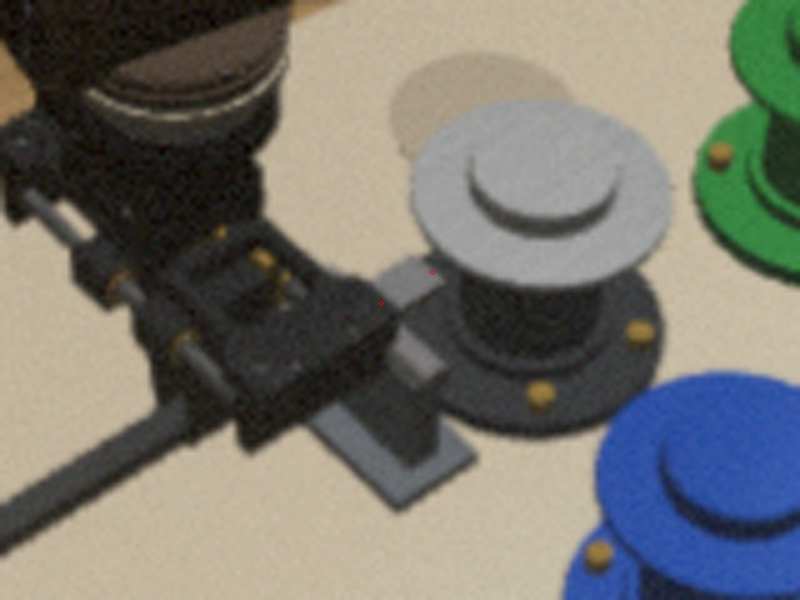

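Emit:
drive_tool:
  commands:
    - {"dx": -0.3,"dy": 2,"dz": -1,"yaw": 0}
    - {"dx": -0.5,"dy": 4,"dz": 0,"yaw": 0}
    - {"dx": -0.5,"dy": 4,"dz": 0,"yaw": 0}
    - {"dx": 0,"dy": 0,"dz": 0,"yaw": 0}
  grip: 0

```text
t: 7.87
eef_pos: [560.5, 47.0, 85.6]
tcp_rot: [-3.142, -0.0, 1.703]
ft_force: [0.2, 0.2, -5.6]
opening: 0.169
```

Emit:
drive_tool:
  commands:
    - {"dx": -0.5,"dy": 4,"dz": 0,"yaw": 0}
    - {"dx": -0.5,"dy": 4,"dz": 0,"yaw": 0}
    - {"dx": -0.3,"dy": 2,"dz": 0,"yaw": 0}
    - {"dx": 0,"dy": 0,"dz": 0,"yaw": 0}
  grip: 0

```text
t: 8.2
eef_pos: [559.3, 56.8, 85.7]
tcp_rot: [3.142, -0.0, 1.703]
ft_force: [-0.3, -0.4, -5.5]
opening: 0.164
```

```bash
python3 look.py i2
```

```text
[559.29582049  56.84362007  85.68065376] [ 3.14155397e+00 -2.67699913e-05  1.70292383e+00] 8.2 0.16359827906663713 [-0.30233359 -0.35104887 -5.53798537]
[[332.7 160.4]
 [236.9 218.6]
 [322.5 166.6]]
```

View pics/i2_scene.png

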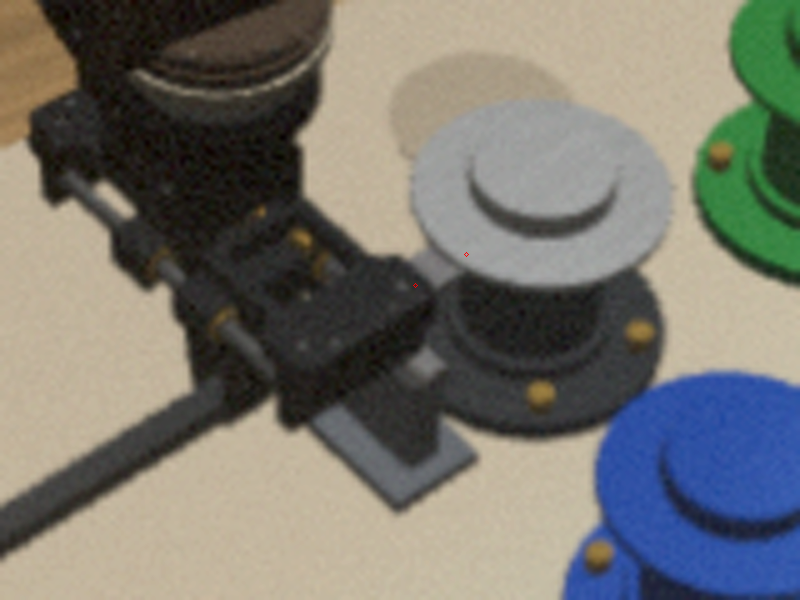

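Emit:
drive_tool:
  commands:
    - {"dx": 0,"dy": 0,"dz": -1,"yaw": 0}
    - {"dx": 0,"dy": 0,"dz": -1,"yaw": 0}
    - {"dx": 0,"dy": 0,"dz": 0,"yaw": 0}
    - {"dx": 0,"dy": 0,"dz": 0,"yaw": 0}
  grip: 0

```text
t: 8.58
eef_pos: [559.4, 56.2, 83.6]
tcp_rot: [-3.141, 0.0, 1.702]
ft_force: [0.1, -0.4, -6.2]
opening: 0.166
```

Emit:
drive_tool:
  commands:
    - {"dx": 0,"dy": 0,"dz": 0,"yaw": 0}
    - {"dx": 0,"dy": 0,"dz": 0,"yaw": 0}
    - {"dx": 0,"dy": 0,"dz": 0,"yaw": 0}
    - {"dx": 0,"dy": 0,"dz": 0,"yaw": 0}
    - {"dx": 0,"dy": 0,"dz": 0,"yaw": 0}
  grip: 0.5

```text
t: 9.0
eef_pos: [559.6, 56.3, 83.9]
tcp_rot: [3.141, 0.0, 1.702]
ft_force: [0.3, -0.3, -0.2]
opening: 0.453
```

Emit:
drive_tool:
  commands:
    - {"dx": 0,"dy": 0,"dz": 20,"yaw": 0}
    - {"dx": 0,"dy": 0,"dz": 30,"yaw": 0}
    - {"dx": 0,"dy": 0,"dz": 20,"yaw": 0}
    - {"dx": 0,"dy": 0,"dz": 0,"yaw": 0}
  grip: 0.5

```text
t: 9.33
eef_pos: [561.0, 56.4, 157.6]
tcp_rot: [3.135, 0.001, 1.703]
ft_force: [0.3, 0.9, 0.4]
opening: 0.503
```

```bash
python3 look.py i3
```

```text
[560.99743047  56.40806459 157.5537027 ] [3.13547066e+00 8.81839541e-04 1.70251543e+00] 9.3333 0.5027012005728878 [0.32465991 0.90332758 0.41577452]
[[334.6 137.6]
 [233.4 196.9]
 [323.9 143.9]]
```

View pics/i3_scene.png

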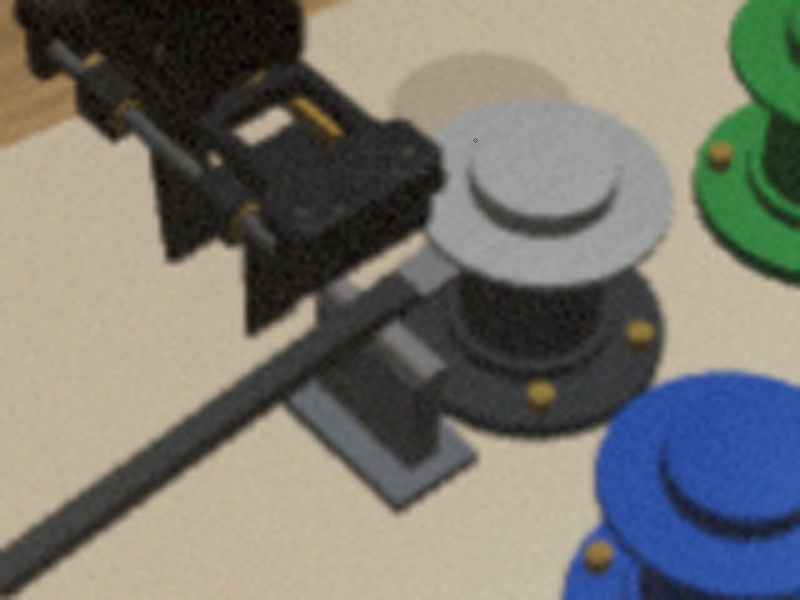

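Emit:
drive_tool:
  commands:
    - {"dx": 3.2,"dy": -27,"dz": 0,"yaw": 0}
    - {"dx": 3.2,"dy": -27,"dz": -10,"yaw": 0}
    - {"dx": 3.2,"dy": -27,"dz": -20,"yaw": 0}
    - {"dx": 3.2,"dy": -27,"dz": -20,"yaw": 0}
    - {"dx": 0,"dy": 0,"dz": 0,"yaw": 0}
  grip: 0

```text
t: 9.8
eef_pos: [570.9, -55.0, 99.5]
tcp_rot: [-3.137, -0.001, 1.7]
ft_force: [-0.2, -0.3, -1.0]
opening: 0.208
```

Emit:
drive_tool:
  commands:
    - {"dx": 0,"dy": 0,"dz": 0,"yaw": 0}
    - {"dx": 0,"dy": 0,"dz": 0,"yaw": 0}
    - {"dx": 0,"dy": 0,"dz": 0,"yaw": 0}
    - {"dx": 0,"dy": 0,"dz": 0,"yaw": 0}
    - {"dx": 0,"dy": 0,"dz": 0,"yaw": 0}
  grip: 0

```text
t: 10.22
eef_pos: [572.4, -50.8, 104.3]
tcp_rot: [3.141, 0.0, 1.704]
ft_force: [-0.2, 0.5, -1.4]
opening: 0.004
```

```bash
sed -i 's/(240,110,400,230),5/(200,120,380,270),4.4/' look.py; python3 look.py i4
```

```text
[572.36403041 -50.8056359  104.26400213] [3.14058409e+00 3.02821809e-04 1.70362036e+00] 10.2167 0.003921861341078301 [-0.15035745  0.50010378 -1.37679923]
[[294.3 177.3]
 [190.  240.3]
 [283.2 184. ]]
```

View pics/i4_scene.png

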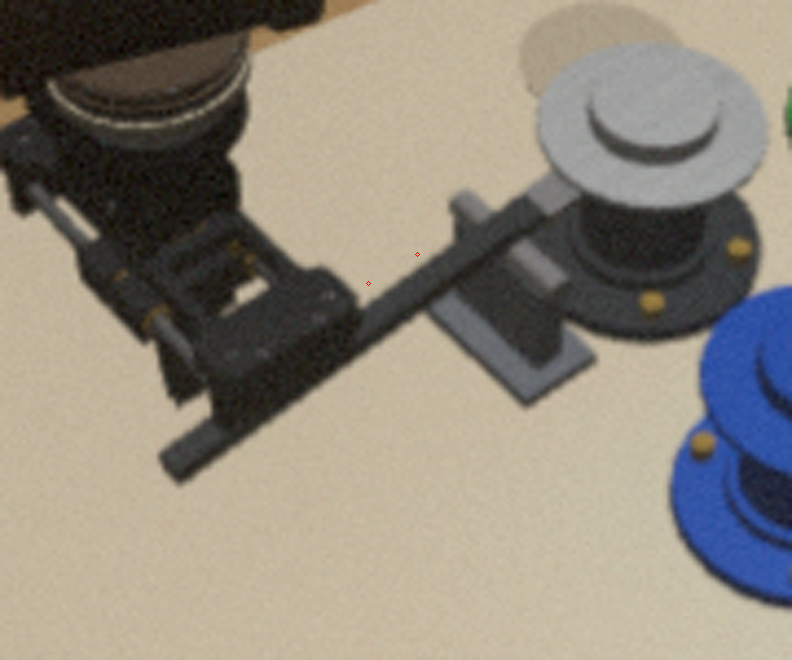

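Emit:
drive_tool:
  commands:
    - {"dx": 1,"dy": -1,"dz": -12,"yaw": 0}
    - {"dx": 0,"dy": 0,"dz": -10,"yaw": 0}
    - {"dx": 0,"dy": 0,"dz": -4,"yaw": 0}
    - {"dx": 0,"dy": 0,"dz": -4,"yaw": 0}
    - {"dx": 0,"dy": 0,"dz": 0,"yaw": 0}
  grip: 0

```text
t: 10.68
eef_pos: [572.7, -52.6, 72.4]
tcp_rot: [-3.14, -0.001, 1.702]
ft_force: [-0.8, 0.6, -0.1]
opening: 0.008
```

Emit:
drive_tool:
  commands:
    - {"dx": 0,"dy": 0,"dz": -3,"yaw": 0}
    - {"dx": 0,"dy": 0,"dz": -3,"yaw": 0}
    - {"dx": 0,"dy": 0,"dz": -3,"yaw": 0}
    - {"dx": 0,"dy": 0,"dz": -3,"yaw": 0}
    - {"dx": 0,"dy": 0,"dz": 0,"yaw": 0}
  grip: 0

```text
t: 11.1
eef_pos: [573.5, -52.2, 62.1]
tcp_rot: [3.14, -0.0, 1.702]
ft_force: [-0.1, 4.6, 8.6]
opening: 0.009
```

Emit:
drive_tool:
  commands:
    - {"dx": 0,"dy": 0,"dz": -3,"yaw": 0}
    - {"dx": 0,"dy": 0,"dz": -3,"yaw": 0}
    - {"dx": 0,"dy": 0,"dz": -3,"yaw": 0}
    - {"dx": 0,"dy": 0,"dz": -3,"yaw": 0}
    - {"dx": 0,"dy": 0,"dz": 0,"yaw": 0}
  grip: 0

```text
t: 11.52
eef_pos: [573.7, -52.2, 50.3]
tcp_rot: [3.14, -0.0, 1.702]
ft_force: [-0.9, 4.3, 10.9]
opening: 0.008
```

```bash
python3 look.py i5
```

```text
[573.69624678 -52.15904362  50.33458541] [ 3.13985042e+00 -1.38041021e-04  1.70220807e+00] 11.5167 0.007887668117857186 [-0.93087626  4.27153898 10.88211674]
[[294.4 194.2]
 [194.2 256.1]
 [283.7 200.8]]
```

View pics/i5_scene.png

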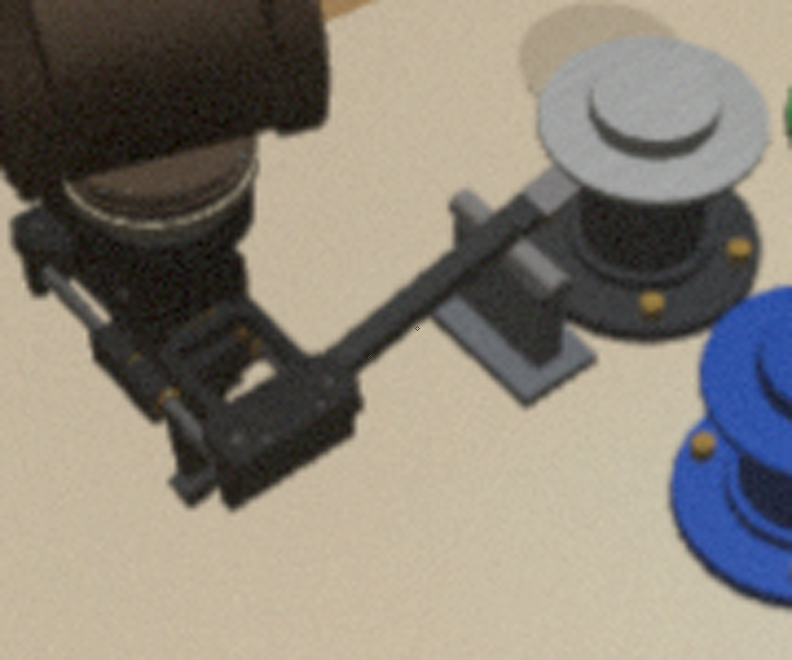

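Emit:
drive_tool:
  commands:
    - {"dx": 0,"dy": 0,"dz": -3,"yaw": 0}
    - {"dx": 0,"dy": 0,"dz": -3,"yaw": 0}
    - {"dx": 0,"dy": 0,"dz": -3,"yaw": 0}
    - {"dx": 0,"dy": 0,"dz": -3,"yaw": 0}
    - {"dx": 0,"dy": 0,"dz": 0,"yaw": 0}
  grip: 0

```text
t: 11.98
eef_pos: [573.8, -52.3, 38.4]
tcp_rot: [3.14, 0.0, 1.702]
ft_force: [-0.1, 2.7, 11.5]
opening: 0.004
```

Emit:
drive_tool:
  commands:
    - {"dx": 0,"dy": 0,"dz": -3,"yaw": 0}
    - {"dx": 0,"dy": 0,"dz": -3,"yaw": 0}
    - {"dx": 0,"dy": 0,"dz": -2,"yaw": 0}
    - {"dx": 0,"dy": 0,"dz": 0,"yaw": 0}
    - {"dx": 0,"dy": 0,"dz": 0,"yaw": 0}
  grip: 0

```text
t: 12.4
eef_pos: [574.0, -52.4, 30.7]
tcp_rot: [3.139, 0.0, 1.702]
ft_force: [-0.8, 3.4, 10.7]
opening: 0.0
```

```bash
python3 look.py i6; python3 - <<'E'
from h import *
th=np.linspace(0,2*np.pi,361)
for h in (0,4,7,10,12):
    c=np.c_[535.7+60*np.cos(th),230.8+60*np.sin(th),0*th+101+h]; P=proj(c,"scene"); print(h,((P-[200,120]+.5)*4.4).min(0).round(1),((P-[200,120]+.5)*4.4).max(0).round(1))
E
```

```text
[573.9801166  -52.41156686  30.68905934] [3.13929993e+00 3.30668952e-04 1.70232692e+00] 12.4 0.00018765551563463642 [-0.76780928  3.37720511 10.68765606]
[[294.5 199.9]
 [195.7 261.4]
 [283.9 206.5]]
0 [536.5  42.5] [770.7 208.9]
4 [536.7  36.9] [771.6 203.4]
7 [536.9  32.7] [772.3 199.3]
10 [537.1  28.5] [772.9 195.1]
12 [537.2  25.7] [773.4 192.3]
```

View pics/i6_scene.png

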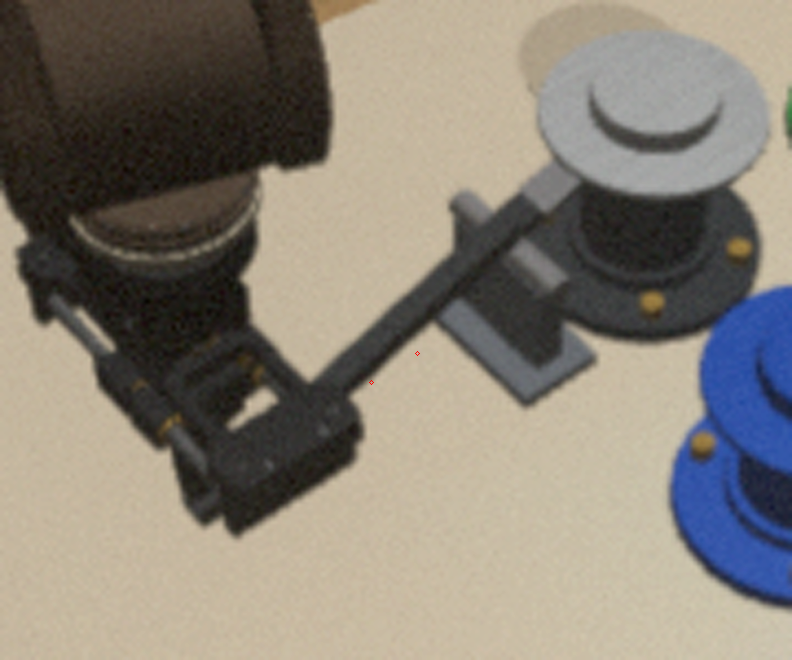

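Emit:
drive_tool:
  commands:
    - {"dx": 0,"dy": 0,"dz": -2,"yaw": 0}
    - {"dx": 0,"dy": 0,"dz": -2,"yaw": 0}
    - {"dx": 0,"dy": 0,"dz": -1,"yaw": 0}
    - {"dx": 0,"dy": 0,"dz": 0,"yaw": 0}
    - {"dx": 0,"dy": 0,"dz": 0,"yaw": 0}
  grip: 0

```text
t: 12.87
eef_pos: [574.1, -52.5, 25.8]
tcp_rot: [3.139, 0.0, 1.702]
ft_force: [-1.2, 3.8, 11.9]
opening: 0.006
```

```bash
cat > cap.py <<'E'
from h import *
a=cv2.imread("pics/scene0.png",0)
im=cv2.cvtColor(env.read_camera("scene"),cv2.COLOR_RGB2GRAY)
cv2.imwrite("pics/cur.png",im)
u=lambda g: cv2.resize(g,None,fx=8,fy=8,interpolation=cv2.INTER_CUBIC)
t=u(a[130:168,330:372]); w=u(im[115:180,320:382])
r=cv2.matchTemplate(w,t,cv2.TM_CCOEFF_NORMED); _,v,_,l=cv2.minMaxLoc(r)
d=np.array(l)/8-[10,15]; p=proj([[535.7,230.8,101],[535.7,230.8,111]],"scene")
print("shift",d,v,"per10mm",p[1]-p[0],"lift",-d[1]/(p[0]-p[1])[1]*10)
s=env.state(); print(s["t"],s["eef_pos"],s["ft_force"])
E
python3 cap.py
```

```text
shift [ 0.125 -3.125] 0.9569005966186523 per10mm [ 0.31829257 -3.16762806] lift 9.865425924470818
12.9167 [574.02953308 -52.47299755  25.81662181] [-0.19694396  2.34407603 10.74737392]
```

Image registration puts the cap about 9.9 mm up, so I'll retract.

Emit:
drive_tool:
  commands:
    - {"dx": 0,"dy": 0,"dz": 3,"yaw": 0}
    - {"dx": 0,"dy": 0,"dz": 10,"yaw": 0}
    - {"dx": 0,"dy": 0,"dz": 25,"yaw": 0}
    - {"dx": 0,"dy": 0,"dz": 35,"yaw": 0}
    - {"dx": 0,"dy": 0,"dz": 35,"yaw": 0}
  grip: 0

```text
t: 13.33
eef_pos: [572.6, -52.6, 133.9]
tcp_rot: [-3.14, -0.001, 1.702]
ft_force: [-0.5, -0.5, 0.4]
opening: 0.004
```

Emit:
drive_tool:
  commands:
    - {"dx": 0,"dy": -20,"dz": 20,"yaw": 0}
    - {"dx": 0,"dy": -20,"dz": 10,"yaw": 0}
    - {"dx": 0,"dy": 0,"dz": 0,"yaw": 0}
    - {"dx": 0,"dy": 0,"dz": 0,"yaw": 0}
    - {"dx": 0,"dy": 0,"dz": 0,"yaw": 0}
  grip: 0

```text
t: 13.75
eef_pos: [572.7, -92.3, 162.3]
tcp_rot: [-3.141, -0.0, 1.702]
ft_force: [-0.8, 0.3, 0.4]
opening: 0.004
```

Emit:
drive_tool:
  commands:
    - {"dx": 0,"dy": 0,"dz": 0,"yaw": 0}
    - {"dx": 0,"dy": 0,"dz": 0,"yaw": 0}
    - {"dx": 0,"dy": 0,"dz": 0,"yaw": 0}
    - {"dx": 0,"dy": 0,"dz": 0,"yaw": 0}
    - {"dx": 0,"dy": 0,"dz": 0,"yaw": 0}
  grip: 0

```text
t: 14.17
eef_pos: [573.2, -92.4, 162.4]
tcp_rot: [-3.141, -0.0, 1.703]
ft_force: [-0.5, 0.6, 0.4]
opening: 0.006
```

```bash
python3 cap.py; cp pics/cur.png pics/e1.png; python3 cap.py; python3 - <<'E'
from h import *
a=cv2.imread("pics/e1.png",0);b=cv2.imread("pics/cur.png",0)
print("diff",cv2.absdiff(cv2.GaussianBlur(a,(5,5),0),cv2.GaussianBlur(b,(5,5),0))[150:300,200:380].max())
for r in env.trace("spanner_mid","scene"): print(r["conf"],r["pixel"])
E
python3 look.py f
```

```text
shift [ 0.125 -3.125] 0.9566332697868347 per10mm [ 0.31829257 -3.16762806] lift 9.865425924470818
14.2167 [573.1827961  -92.46096147 162.47650873] [0.34603238 0.12059271 0.19659705]
shift [ 0.125 -3.125] 0.9571259021759033 per10mm [ 0.31829257 -3.16762806] lift 9.865425924470818
14.2667 [573.18303973 -92.53418949 162.53612492] [ 1.52350556 -0.05293787  0.9811959 ]
diff 5
0.63 [180.8, 254.8]
0.24 [316.7, 195.5]
[573.20919385 -92.56633441 162.58662641] [-3.14158093e+00 -3.69216216e-05  1.70253925e+00] 14.3167 0.006433379365051346 [-0.29330133 -0.66147851  0.5574442 ]
[[276.5 166.4]
 [164.1 232.2]
 [264.5 173.4]]
```

View pics/f_scene.png

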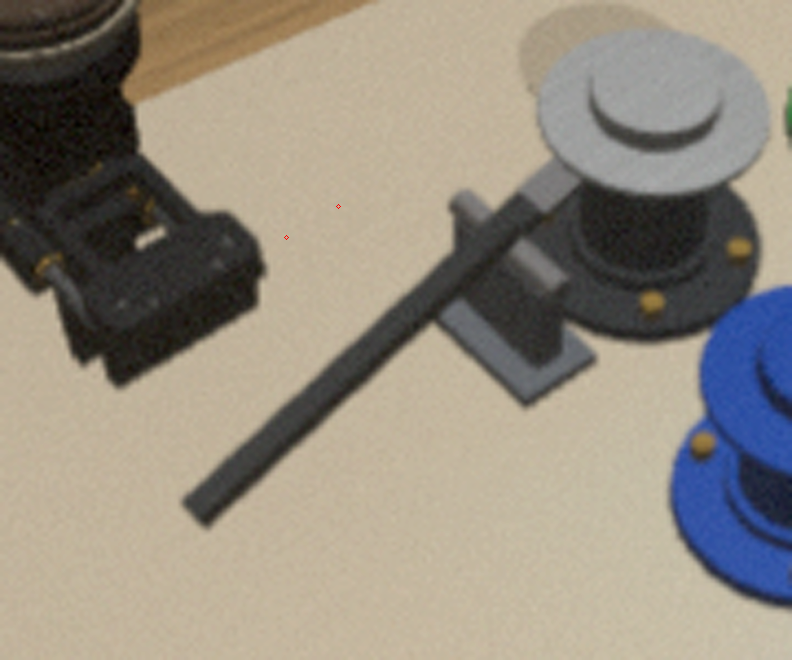

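The bar rests on the rod with its blade under the raised rim. The gripper is clear, nothing is moving, and the spanner is where it was. I'm handing the job in.

```bash
python3 -c "
from cell import env
print(env.job_done())"
```

```text
the job is handed in; nothing more can be done
None
```

The cap is up about 9.9 mm and the job is handed in at about 14.3 s on the robot's clock; the system gave no verdict.

**What I did:** I gripped the pry bar at its centre and slid its blade about 15 mm under the steel hub's rim. I then set it on the fulcrum rod and let go. With the fingers closed, I pushed the free end down at about 11 N and backed off.

**Last checks:**
- **Cap:** measured from the camera picture, it read 9.9 mm both under load and after release. Calibration error is about 2 mm and the measuring step about 0.4 mm.
- **Bar:** two pictures 0.05 s apart showed no change around the bar, and its blade is still under the rim.
- **Robot:** the gripper was well clear, and the force readings were at noise level.
- **Spanner:** its traced position was about 3 pixels from the start (roughly 8 mm). I put that down to detector noise, since nothing came near it and it looked the same while the bar was being lifted. I did not check it further.

I had no direct reading of the contact forces on the bar. That it bore on both the rod and the rim is inferred from the pictures, the push force and the cap rising.

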